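# Reset a worn length stop to the red flag, slack taken up

## Robot

A 7-joint arm with a two-finger parallel gripper is mounted at the origin on the work surface. World frame = base frame: x ahead of the robot, y to its left, z up, the work surface at z = 0. Lengths are in mm, angles in rad, forces in N, time in s.
With the tool pointing down it reaches from about 400 to 875 mm from the base axis. Payload 4.4 kg.
Tool frame: the origin (TCP) lies midway between the tips of the shut fingers; the grasp point (between the pads) lies 19 mm behind it; z points along the fingers, y is the line along which they close (so a half turn about z gives the same grasp; the last joint's range is limited). The gripper opens to 85 mm and grips with 20 to 120 N. Pads are 22 mm wide; open, the fingers measure 114 mm over their backs; the gripper's body (76 mm by 85 mm) begins 54 mm behind the grasp point. The pads swing forward as they close: fully open they stand 13 mm farther back than shut.
Start: joints at [1.249, 0.628, 0.038, 1.517, -0.027, 0.996, -0.02], TCP at [164.49, -628.857, 231.313] pointing down, gripper open.
Joint ranges: [-3.06, 3.06], [-0.37, 2.12], [-1.25, 1.32], [0.18, 2.47], [-1.1, 4.24], [0.23, 1.98], [-2.94, 2.94]. Speed limits (rad/s): [2.57, 2.57, 3.14, 3.14, 3.14, 3.14, 3.14].

## Interface

Orientations are given as [roll, pitch, yaw] about the fixed x, y, z axes, in that order (R = Rz(yaw) Ry(pitch) Rx(roll)).
In Python, from cell import read_state, get_image, finish_job gives the robot as it stands.
- The arm moves only by the tool send_rows, never from a script. Its argument "series" is a list of rows, each an object of numbers: "ax", "ay", "az": the turn, a rotation vector about the tool's x, y, z in rad; "dx", "dy", "dz": the shift along the tool's x, y, z in cm; "hand": the closure, from 0 (fully open) to 1 (shut). In form: [{"ax": .., "ay": .., "az": .., "dx": .., "dy": .., "dz": .., "hand": ..}, ...]. A call has 1 to 10 rows; each row is the pose to reach, as a shift and turn from the pose commanded when the call began, along the tool's axes at that moment; what a row does not reach only later rows make up. A row lasts 1/10 s, in which the tool goes at most 50 mm and 8.59 degrees, less where a joint would pass 70% of its speed; a pose out of reach is approached as far as the arm can. A call with a gripper value outside its range is refused whole. The fingers move at their own pace and stop on an object; the grip force is fixed at half the most. Time passes only in rows, so rows that repeat a pose let the fingers close. It gives the time, the measured TCP pose, the force, the opening and the grip force at its end, in the units of the state.
- read_state(): the state, without advancing time (a new reading comes with each control period).
- get_image(name): name is "scene" or "top" or "wrist"; returns a dict with "pixels" (384x512x3 uint8, red, green, blue), "mtx" (3x3 intrinsics, pixels), "R" (3x3) and "t" (3): a world point X has camera coordinates R X + t. Camera axes: x right, y down, z forward; pixel columns grow to the right and rows downward; lengths in mm; the calibration is good to about 2 mm. A picture is of the moment at which its call begins. There is no depth.
- finish_job(): hands the job in; it is judged then, once.
The state is a dict: "clock": time; "qpos": joint angles; "qd": joint speeds; "tau": joint torques, N m; "eef_pos": TCP position; "tool_rot": TCP orientation; "force": force on the tool from outside, world axes, zero at the start; "torque": the same for the moment, N m; "width": finger opening in mm; "gripper_force": force on a finger pad.
Only numpy, scipy, OpenCV 4.12 (cv2) and the standard library are available. Lean on these libraries where they do the work, as an engineer would, in place of code of your own. Each camera call takes 0.05 s, during which the arm holds its last target. There are 200 camera calls.

## Task

Set the yellow stop on the bench length gauge to the red flag. The gauge is worn, so its black grip has slack: draw the stop back towards the orange end until its white pointer is a good 30 mm short of the red flag, then bring it up again, away from the orange end, and leave the pointer over the red flag's white line with the slack still taken up in that upward direction. Then let go; if you run past the line, back well off and come up again.

Things in the scene. Friction and masses are not known exactly. Their poses are not given: they have to be found in the camera images.
- grip_center (a point): Centre of the upright black grip on the yellow stop: block 24 mm across the rail, 26 along, 44 tall, top 22 mm above this point. Pinch it across the rail from above. Axes (all entries): y along the level rail, away from the orange end block, within 0.25 rad of the robot's left; x across, towards the flags; z up. Ledge and flags stay below 30 mm, end blocks 45, this point at 73 mm.
- pointer (a point): Tip of the white pointer on the yellow stop, 35 mm above the table, 63 mm across from the rail's centre line, just over the flags. The stop (74 mm along the rail) slides 330 mm along y with 5 N friction and stays where left; it moves only when the grip reaches an end of its slack and drags it. It starts beyond all flags, seen from the orange end.
- flag_red_line (a point): Middle of the white line across the top of the red flag: a fixed clip 42 mm across by 16 mm along the rail (30 mm at its outer foot), top 26 mm above the table, on the dark ledge beside the rail. A blue and a green flag of the same shape, at least 40 mm away, stand on the ledge too, in any order; they belong to other jobs.
- grip (a joint): Slack of the grip between the stop's two low yellow cheeks, 0 to 0.020 m. 0: against the cheek nearer the orange end (moving on drags the stop that way). 0.020: against the other cheek (moving on drags the stop away from the orange end): the wanted side. Between them the grip slides alone with 1.2 N friction. At 0.010 the grip is centred on the pointer along the rail.

How it is judged:
By the outcome, as a careful person would: the job done as asked, in the order asked, and still so for the second after the job is handed in, with the robot touching nothing.
It also fails if it takes over 38 s, if anything falls off the work surface, if the arm or the gripper's body presses on something with over 40 N, if the wrist force passes 120 N, or if a joint passes its speed limit or range.

## Working session

There is one attempt and no reset: what is moved stays moved. The work goes in short steps, Python scripts to look and compute and a tool call to move; the robot and the scene stay as the last step left them, time stands still between calls to the robot, and variables do not carry over. Pictures are saved under pics/ and viewed, at most 10 in all, crops included, and the job is handed in when it is done.

Besides the shell and the picture viewer there is one more tool, called after "Request:" as name(argument=value, ...), one argument or row to a line, values as JSON. send_rows: Moves the arm, as the interface text tells. Its arguments: {"type":"object","properties":{"series":{"type":"array","items":{"type":"object","properties":{"ax":{"type":"number"},"ay":{"type":"number"},"az":{"type":"number"},"dx":{"type":"number"},"dy":{"type":"number"},"dz":{"type":"number"},"hand":{"type":"number"}}}}},"required":["series"]}

```bash
mkdir -p pics; cat > h.py <<'E'
import numpy as np, cv2
from cell import read_state, get_image, finish_job
def grab(n,f):
    d=get_image(n); cv2.imwrite('pics/'+f,cv2.cvtColor(d['pixels'],cv2.COLOR_RGB2BGR))
    np.savez('pics/'+f+'.npz',**{k:np.array(d[k]) for k in('pixels','mtx','R','t')}); return d
def ray(d,uv,z):
    """world point at height z seen at pixel uv"""
    r=np.array(d['R']).T@np.linalg.inv(d['mtx'])@np.array([uv[0],uv[1],1.]); c=-np.array(d['R']).T@np.array(d['t'])
    return c+r*(z-c[2])/r[2]
def proj(d,X):
    p=np.array(d['mtx'])@(np.array(d['R'])@np.array(X,float)+np.array(d['t'])); return p[:2]/p[2]
E
python3 - <<'E'
from h import *
grab('scene','s1.png');grab('top','t1.png')
s=read_state();print(s['clock'],s['eef_pos'],s['tool_rot'])
E
```

```text
0.1 [ 164.31674289 -628.31748817  230.49340944] [-3.13990461e+00  1.85047624e-05  2.55747963e-01]
```

View pics/t1.png

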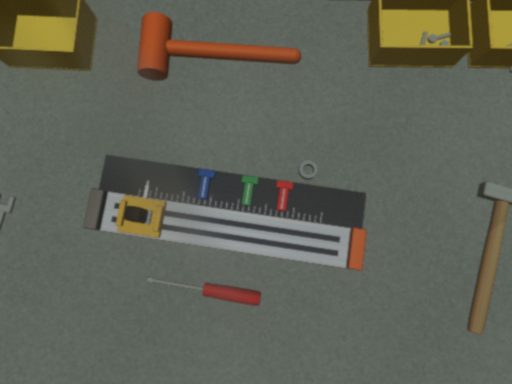

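View pics/s1.png

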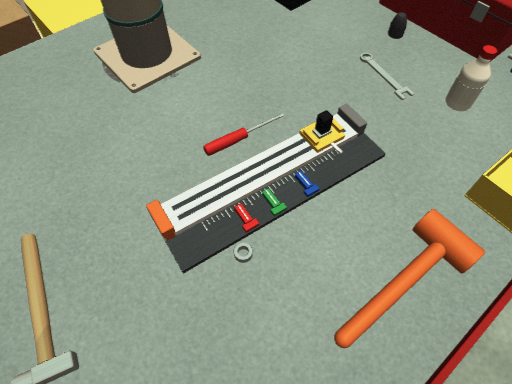

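The top view shows the stop's grip near (137,214), its pointer tip near (147,182), the red flag near (283,195) and the orange end near (358,249). Next I'll measure these in an enlarged crop.

```bash
python3 - <<'E'
from h import *
d=dict(np.load('pics/t1.png.npz'))
O=ray(d,(358,249),45);G=ray(d,(97,209),45);u=(O-G);u=-u/np.linalg.norm(u)
print('rail dir y',u,'yaw',np.arctan2(-u[0],u[1]),'len',np.linalg.norm(O-G))
print('grip top',ray(d,(137,214),95),'pointer',ray(d,(147,182),35),'red',ray(d,(283,196),26), 'cam',-d['R'].T@d['t'])
im=cv2.imread('pics/t1.png');s=cv2.imread('pics/s1.png')
a=cv2.resize(im[165:265,85:185],None,fx=4,fy=4,interpolation=2);b=cv2.resize(im[165:265,230:330],None,fx=4,fy=4,interpolation=2)
cv2.imwrite('pics/c1.png',np.hstack([a,b]))
E
```

```text
rail dir y [ 0.13580428  0.99073568 -0.        ] yaw -0.13622522047065497 len 449.46100806868066
grip top [501.25232341 119.93890097  95.        ] pointer [562.99270402 124.22392409  35.        ] red [ 542.77262987 -115.22875382   26.        ] cam [447.32553286 -74.50512518 722.79037881]
```

View pics/c1.png

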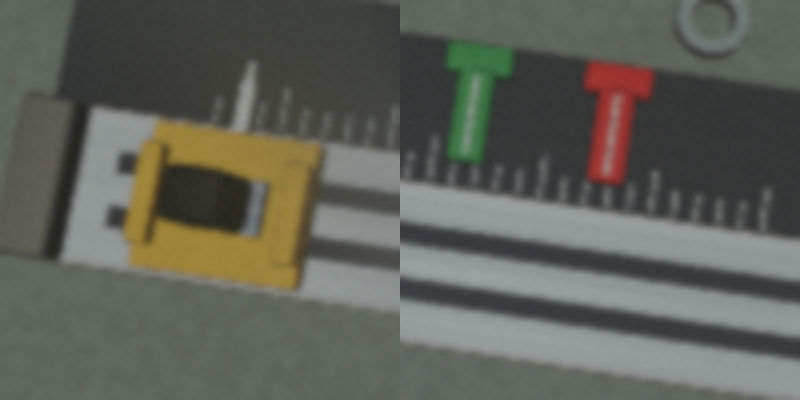

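```bash
cat >> h.py <<'E'
from scipy.spatial.transform import Rotation as Ro
def move(p0,r0,p1,r1):
    A=Ro.from_euler('xyz',r0); B=Ro.from_euler('xyz',r1)
    print('d cm',np.round(A.inv().apply(np.subtract(p1,p0))/10,2),'a',np.round((A.inv()*B).as_rotvec(),3))
E
python3 - <<'E'
from h import *
d=dict(np.load('pics/t1.png.npz'))
yaw=np.mean([np.arctan2(-(a-b)[0],(a-b)[1]) for a,b in [(ray(d,(97,209),45),ray(d,(358,249),45)),(ray(d,(107.5,192),30),ray(d,(351,230),30)),(ray(d,(230,222.5),30),ray(d,(330,238),30))]])
X=np.array([np.cos(yaw),np.sin(yaw),0]);Y=np.array([-X[1],X[0],0])
print('yaw',yaw)
for n,uv,z in [('grip',(132.5,214.5),95),('ptr',(148,180.5),35),('red',(282.5,199.5),26),('redtop',(284.5,189.3),26),('redbot',(280.5,210),26),('green',(248,193),26),('orange',(358,249),45),('grey',(97,209),45)]:
    p=ray(d,uv,z);print(n,p.round(1),'rail',round(p@X,1),round(p@Y,1))
g=ray(d,(132.5,214.5),95)
r=[np.pi,0,np.pi/2+yaw]
s=read_state()
move(s['eef_pos'],s['tool_rot'],[450,-350,230],[np.pi,0,.85])
move([450,-350,230],[np.pi,0,.85],[g[0],g[1],150],r)
E
```

```text
yaw -0.1383825629186677
grip [500.4 127.   95. ] rail 478.0 194.9
ptr [565.7 122.6  35. ] rail 543.4 199.5
red [ 536.5 -114.4   26. ] rail 547.2 -39.3
redtop [ 554.8 -117.8   26. ] rail 565.7 -40.2
redbot [ 517.9 -111.    26. ] rail 528.3 -38.5
green [547.3 -53.4  26. ] rail 549.4 22.6
orange [ 452.1 -240.5   45. ] rail 480.9 -175.8
grey [513.1 204.8  45. ] rail 480.0 273.6
d cm [ 34.68 -19.7    0.08] a [-0.002 -0.    -0.594]
d cm [ 39.16 -27.7    8.  ] a [ 0.     0.    -0.582]
```

Request:
send_rows(
  series=[
    {"dx": 5, "dy": -2.8, "az": -0.09, "hand": 0},
    {"dx": 9.9, "dy": -5.6, "az": -0.17, "hand": 0},
    {"dx": 14.8, "dy": -8.4, "az": -0.26, "hand": 0},
    {"dx": 19.8, "dy": -11.2, "az": -0.34, "hand": 0},
    {"dx": 24.7, "dy": -14.0, "az": -0.43, "hand": 0},
    {"dx": 29.6, "dy": -16.8, "az": -0.51, "hand": 0},
    {"dx": 34.7, "dy": -19.7, "az": -0.594, "hand": 0},
    {"dx": 34.7, "dy": -19.7, "az": -0.594, "hand": 0},
  ],
)

```text
invalid input at $.series[0]: expected keys ax, ay, az, dx, dy, dz, hand
```

Request:
send_rows(
  series=[
    {"dx": 4, "dy": -2.8, "dz": 0.8, "az": -0.06, "hand": 0},
    {"dx": 8, "dy": -5.6, "dz": 1.6, "az": -0.12, "hand": 0},
    {"dx": 12, "dy": -8.4, "dz": 2.4, "az": -0.18, "hand": 0},
    {"dx": 16, "dy": -11.2, "dz": 3.2, "az": -0.24, "hand": 0},
    {"dx": 20, "dy": -14, "dz": 4, "az": -0.3, "hand": 0},
    {"dx": 24, "dy": -16.8, "dz": 4.8, "az": -0.36, "hand": 0},
    {"dx": 28, "dy": -19.6, "dz": 5.6, "az": -0.42, "hand": 0},
    {"dx": 32, "dy": -22.4, "dz": 6.4, "az": -0.48, "hand": 0},
    {"dx": 36, "dy": -25.2, "dz": 7.2, "az": -0.54, "hand": 0},
    {"dx": 39.2, "dy": -27.7, "dz": 8, "az": -0.582, "hand": 0},
  ],
)

```text
invalid input at $.series[0]: expected keys ax, ay, az, dx, dy, dz, hand
```

Request:
send_rows(
  series=[
    {"dx": 0, "hand": 0},
    {"dx": 0, "hand": 0},
    {"dx": 0, "hand": 0},
  ],
)

```text
invalid input at $.series[0]: expected keys ax, ay, az, dx, dy, dz, hand
```

```bash
python3 - <<'E'
from h import *
grab('wrist','w1.png')
s=read_state();print(s['clock'],s['eef_pos'],s['tool_rot'],s['qpos'])
E
```

```text
0.15 [ 164.35132204 -628.40070803  230.62442778] [-3.14018161e+00  1.66690683e-05  2.55753719e-01] [ 1.24922209  0.62910309  0.03846512  1.5181259  -0.02699715  0.99629308
 -0.02000882]
```

View pics/w1.png

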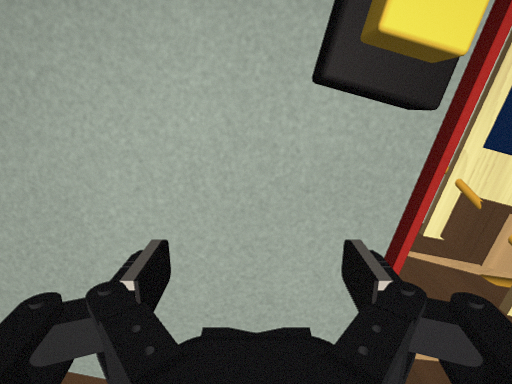

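The calls were refused because every row needs all seven keys. The arm hasn't moved, and the wrist picture shows only bare table at the start pose. I'll send the rows again with all keys.

Request:
send_rows(
  series=[
    {"ax": 0, "ay": 0, "dz": 0, "dx": 5, "dy": -2.8, "az": -0.09, "hand": 0},
    {"ax": 0, "ay": 0, "dz": 0, "dx": 9.9, "dy": -5.6, "az": -0.17, "hand": 0},
    {"ax": 0, "ay": 0, "dz": 0, "dx": 14.8, "dy": -8.4, "az": -0.26, "hand": 0},
    {"ax": 0, "ay": 0, "dz": 0, "dx": 19.8, "dy": -11.2, "az": -0.34, "hand": 0},
    {"ax": 0, "ay": 0, "dz": 0, "dx": 24.7, "dy": -14.0, "az": -0.43, "hand": 0},
    {"ax": 0, "ay": 0, "dz": 0, "dx": 29.6, "dy": -16.8, "az": -0.51, "hand": 0},
    {"ax": 0, "ay": 0, "dz": 0, "dx": 34.7, "dy": -19.7, "az": -0.594, "hand": 0},
    {"ax": 0, "ay": 0, "dz": 0, "dx": 34.7, "dy": -19.7, "az": -0.594, "hand": 0},
  ],
)

```text
clock: 0.95
eef_pos: [451.5, -348.8, 231.3]
tool_rot: [-3.141, -0.0, 0.852]
force: [0.0, -0.4, 0.0]
width: 85.2
gripper_force: 0.0
```

Request:
send_rows(
  series=[
    {"ax": 0, "ay": 0, "dx": 4, "dy": -2.8, "dz": 0.8, "az": -0.06, "hand": 0},
    {"ax": 0, "ay": 0, "dx": 8, "dy": -5.6, "dz": 1.6, "az": -0.12, "hand": 0},
    {"ax": 0, "ay": 0, "dx": 12, "dy": -8.4, "dz": 2.4, "az": -0.18, "hand": 0},
    {"ax": 0, "ay": 0, "dx": 16, "dy": -11.2, "dz": 3.2, "az": -0.24, "hand": 0},
    {"ax": 0, "ay": 0, "dx": 20, "dy": -14, "dz": 4, "az": -0.3, "hand": 0},
    {"ax": 0, "ay": 0, "dx": 24, "dy": -16.8, "dz": 4.8, "az": -0.36, "hand": 0},
    {"ax": 0, "ay": 0, "dx": 28, "dy": -19.6, "dz": 5.6, "az": -0.42, "hand": 0},
    {"ax": 0, "ay": 0, "dx": 32, "dy": -22.4, "dz": 6.4, "az": -0.48, "hand": 0},
    {"ax": 0, "ay": 0, "dx": 36, "dy": -25.2, "dz": 7.2, "az": -0.54, "hand": 0},
    {"ax": 0, "ay": 0, "dx": 39.2, "dy": -27.7, "dz": 8, "az": -0.582, "hand": 0},
  ],
)

```text
clock: 1.95
eef_pos: [501.2, 129.9, 151.0]
tool_rot: [3.141, -0.001, 1.435]
force: [0.5, 0.7, 0.1]
width: 85.6
gripper_force: 0.0
```

Request:
send_rows(
  series=[
    {"ax": 0, "ay": 0, "az": 0, "dx": 0, "dy": 0, "dz": 0, "hand": 0},
    {"ax": 0, "ay": 0, "az": 0, "dx": 0, "dy": 0, "dz": 0, "hand": 0},
    {"ax": 0, "ay": 0, "az": 0, "dx": 0, "dy": 0, "dz": 0, "hand": 0},
  ],
)

```text
clock: 2.25
eef_pos: [501.0, 125.2, 151.2]
tool_rot: [-3.141, 0.001, 1.43]
force: [0.4, -1.2, 0.1]
width: 85.1
gripper_force: 0.0
```

```bash
python3 - <<'E'
from h import *
grab('wrist','w2.png')
s=read_state();print(s['clock'],s['eef_pos'],s['tool_rot'],s['qpos'])
E
```

```text
2.3 [501.154608   124.81138741 151.3659511 ] [3.14156274e+00 1.23106605e-03 1.42879751e+00] [-0.1164918   0.56354924 -0.2681623   1.96265555  0.2391783   0.64607398
 -0.67910551]
```

View pics/w2.png

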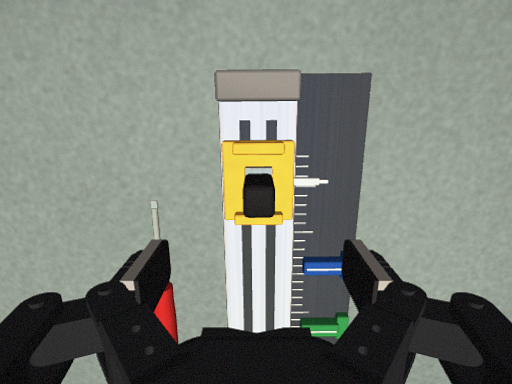

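The wrist view shows the grip at columns 244-275, rows 172-218, with white floor visible on its far side, and the pointer tip at (327,182).

```bash
python3 - <<'E'
from h import *
d=dict(np.load('pics/w2.png.npz'))
yaw=-.1384
X=np.array([np.cos(yaw),np.sin(yaw),0]);Y=np.array([-X[1],X[0],0])
for n,uv,z in [('ptr',(327,182),35),('griptop near edge',(260,218),95),('gripbase far edge',(258,173),45),('grip across L',(244,205),95),('R',(275.5,205),95)]:
    p=ray(d,uv,z);print(n,p.round(1),'rail',round(p@X,1),round(p@Y,1))
c=-d['R'].T@d['t'];print('cam',c.round(),c@X,c@Y)
for y in(185,190,195,200,205): print(y,[proj(d,480*X+(y+k)*Y+[0,0,z]).round() for k,z in((-13,95),(13,95),(13,51))])
s=read_state();p=s['eef_pos'];print('tcp rail',p@X,p@Y)
E
```

```text
ptr [565.2 120.1  35. ] rail 543.2 196.9
griptop near edge [502.1 117.5  95. ] rail 481.1 185.7
gripbase far edge [504.1 139.6  45. ] rail 480.0 207.8
grip across L [492.1 129.1  95. ] rail 469.6 195.8
R [514.5 125.9  95. ] rail 492.3 195.7
cam [510. 197. 294.] 478.42613143740977 265.1593955964814
185 [array([258., 235.]), array([258., 202.]), array([258., 186.])]
190 [array([258., 229.]), array([258., 195.]), array([258., 180.])]
195 [array([258., 223.]), array([258., 189.]), array([258., 174.])]
200 [array([258., 216.]), array([258., 182.]), array([258., 169.])]
205 [array([258., 210.]), array([258., 175.]), array([258., 163.])]
tcp rail 479.143763287309 192.75652427988626
```

Request:
send_rows(
  series=[
    {"ax": 0, "ay": 0, "az": 0, "dx": 0.3, "dy": 0.15, "dz": 3, "hand": 0},
    {"ax": 0, "ay": 0, "az": 0, "dx": 0.3, "dy": 0.15, "dz": 6, "hand": 0},
    {"ax": 0, "ay": 0, "az": 0, "dx": 0.3, "dy": 0.15, "dz": 8.2, "hand": 0},
    {"ax": 0, "ay": 0, "az": 0, "dx": 0.3, "dy": 0.15, "dz": 9.2, "hand": 0},
    {"ax": 0, "ay": 0, "az": 0, "dx": 0.3, "dy": 0.15, "dz": 9.2, "hand": 0.3},
    {"ax": 0, "ay": 0, "az": 0, "dx": 0.3, "dy": 0.15, "dz": 9.2, "hand": 0.6},
    {"ax": 0, "ay": 0, "az": 0, "dx": 0.3, "dy": 0.15, "dz": 9.2, "hand": 1},
    {"ax": 0, "ay": 0, "az": 0, "dx": 0.3, "dy": 0.15, "dz": 9.2, "hand": 1},
    {"ax": 0, "ay": 0, "az": 0, "dx": 0.3, "dy": 0.15, "dz": 9.2, "hand": 1},
    {"ax": 0, "ay": 0, "az": 0, "dx": 0.3, "dy": 0.15, "dz": 9.2, "hand": 1},
  ],
)

```text
clock: 3.3
eef_pos: [503.8, 129.7, 60.4]
tool_rot: [3.14, -0.001, 1.432]
force: [-0.8, -0.6, 6.6]
width: 23.1
gripper_force: 58.8
```

Request:
send_rows(
  series=[
    {"ax": 0, "ay": 0, "az": 0, "dx": 0, "dy": 0, "dz": 0, "hand": 1},
    {"ax": 0, "ay": 0, "az": 0, "dx": 0, "dy": 0, "dz": 0, "hand": 1},
    {"ax": 0, "ay": 0, "az": 0, "dx": 0, "dy": 0, "dz": 0, "hand": 1},
    {"ax": 0, "ay": 0, "az": 0, "dx": 0, "dy": 0, "dz": 0, "hand": 1},
  ],
)

```text
clock: 3.7
eef_pos: [503.8, 129.7, 60.4]
tool_rot: [3.14, -0.0, 1.432]
force: [-0.1, -0.3, 6.3]
width: 23.4
gripper_force: 58.8
```

Request:
send_rows(
  series=[
    {"ax": 0, "ay": 0, "az": 0, "dx": -1, "dy": 0, "dz": 0, "hand": 1},
    {"ax": 0, "ay": 0, "az": 0, "dx": -2.5, "dy": 0, "dz": 0, "hand": 1},
    {"ax": 0, "ay": 0, "az": 0, "dx": -4, "dy": 0, "dz": 0, "hand": 1},
    {"ax": 0, "ay": 0, "az": 0, "dx": -5.5, "dy": 0, "dz": 0, "hand": 1},
    {"ax": 0, "ay": 0, "az": 0, "dx": -7, "dy": 0, "dz": 0, "hand": 1},
    {"ax": 0, "ay": 0, "az": 0, "dx": -8.5, "dy": 0, "dz": 0, "hand": 1},
    {"ax": 0, "ay": 0, "az": 0, "dx": -10, "dy": 0, "dz": 0, "hand": 1},
    {"ax": 0, "ay": 0, "az": 0, "dx": -11.5, "dy": 0, "dz": 0, "hand": 1},
    {"ax": 0, "ay": 0, "az": 0, "dx": -13, "dy": 0, "dz": 0, "hand": 1},
    {"ax": 0, "ay": 0, "az": 0, "dx": -14.2, "dy": 0, "dz": 0, "hand": 1},
  ],
)

```text
clock: 4.7
eef_pos: [484.9, -9.8, 60.4]
tool_rot: [3.138, -0.003, 1.433]
force: [1.6, 4.9, 6.7]
width: 23.0
gripper_force: 59.4
```

Request:
send_rows(
  series=[
    {"ax": 0, "ay": 0, "az": 0, "dx": -1.5, "dy": 0, "dz": 0, "hand": 1},
    {"ax": 0, "ay": 0, "az": 0, "dx": -3, "dy": 0, "dz": 0, "hand": 1},
    {"ax": 0, "ay": 0, "az": 0, "dx": -4.5, "dy": 0, "dz": 0, "hand": 1},
    {"ax": 0, "ay": 0, "az": 0, "dx": -6, "dy": 0, "dz": 0, "hand": 1},
    {"ax": 0, "ay": 0, "az": 0, "dx": -7.5, "dy": 0, "dz": 0, "hand": 1},
    {"ax": 0, "ay": 0, "az": 0, "dx": -9, "dy": 0, "dz": 0, "hand": 1},
    {"ax": 0, "ay": 0, "az": 0, "dx": -10.5, "dy": 0, "dz": 0, "hand": 1},
    {"ax": 0, "ay": 0, "az": 0, "dx": -12, "dy": 0, "dz": 0, "hand": 1},
    {"ax": 0, "ay": 0, "az": 0, "dx": -13.5, "dy": 0, "dz": 0, "hand": 1},
    {"ax": 0, "ay": 0, "az": 0, "dx": -15, "dy": 0, "dz": 0, "hand": 1},
  ],
)

```text
clock: 5.7
eef_pos: [464.7, -158.3, 60.4]
tool_rot: [3.137, -0.002, 1.434]
force: [2.3, 5.6, 6.4]
width: 23.5
gripper_force: 59.3
```

Request:
send_rows(
  series=[
    {"ax": 0, "ay": 0, "az": 0, "dx": 0, "dy": 0, "dz": 0, "hand": 1},
    {"ax": 0, "ay": 0, "az": 0, "dx": 0, "dy": 0, "dz": 0, "hand": 1},
    {"ax": 0, "ay": 0, "az": 0, "dx": 0, "dy": 0, "dz": 0, "hand": 1},
    {"ax": 0, "ay": 0, "az": 0, "dx": 0, "dy": 0, "dz": 0, "hand": 1},
  ],
)

```text
clock: 6.1
eef_pos: [464.4, -160.9, 60.4]
tool_rot: [3.137, 0.001, 1.431]
force: [1.6, -0.8, 7.0]
width: 23.6
gripper_force: 59.2
```

```bash
python3 - <<'E'
from h import *
d=grab('top','t2.png');w=grab('wrist','w3.png')
a=d['pixels'][150:280,220:370][...,::-1]
cv2.imwrite('pics/c2.png',np.hstack([cv2.resize(a,(450,390),interpolation=2),cv2.resize(w['pixels'][:300,200:470,::-1],(350,390))]))
s=read_state();print(s['clock'],s['eef_pos'],s['tool_rot'],s['force'],s['width'])
E
```

```text
6.2 [ 464.39573942 -160.7770515    60.42814651] [3.13710838e+00 9.55231448e-04 1.43159521e+00] [ 1.68021625 -1.6873293   5.36964919] 23.04974475481263
```

View pics/c2.png

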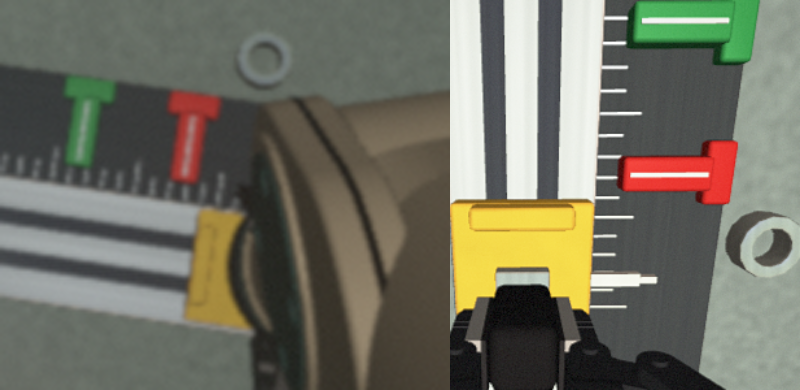

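The wrist view shows the stop short of the red flag. The pointer tip is near (359,215) and the red line near (370,134) in full-image pixels.

```bash
cat >> h.py <<'E'
yaw=-.1384
X=np.array([np.cos(yaw),np.sin(yaw),0]);Y=np.array([-X[1],X[0],0])
def white(d,box):
    x0,y0,x1,y1=box;p=d['pixels'][y0:y1,x0:x1].astype(int);m=((p.min(2)>185)).astype(np.uint8)
    n,l,st,c=cv2.connectedComponentsWithStats(m)
    return [(st[i],c[i]+[x0,y0]) for i in range(1,n) if st[i][4]>15]
E
python3 - <<'E'
from h import *
d=dict(np.load('pics/w3.png.npz'))
for s,c in white(d,(310,100,420,260)): print(s,c.round(1))
for n,uv,z in [('ptr',(359,215.2),35),('red',(370.5,134),26)]:
    p=ray(d,uv,z);print(n,p.round(1),p@X,p@Y)
s=read_state()['eef_pos'];print('tcp',s@X,s@Y)
E
```

```text
[  0   0  24  56 260] [315.2 125.4]
[ 4 20 18  2 34] [322.  120.5]
[ 29  33  60   3 180] [368.5 134. ]
[ 2 66 29  2 58] [326.  166.5]
[ 1 81 17  2 20] [318.  181.2]
[ 0 95 17  2 33] [318.2 195.5]
[  0 111  50   9 392] [331.7 215. ]
[  0 122  16   2  31] [317.3 222.5]
[  0 135  26   2  52] [322.5 235.5]
ptr [ 527.5 -162.9   35. ] 544.9840170403271 -88.61016669846344
red [ 539.4 -115.7   26. ] 550.1865580494209 -40.13467751869226
tcp 482.1357617623176 -95.17231902509738
```

Request:
send_rows(
  series=[
    {"ax": 0, "ay": 0, "az": 0, "dx": 1, "dy": 0, "dz": 0, "hand": 1},
    {"ax": 0, "ay": 0, "az": 0, "dx": 2, "dy": 0, "dz": 0, "hand": 1},
    {"ax": 0, "ay": 0, "az": 0, "dx": 3, "dy": 0, "dz": 0, "hand": 1},
    {"ax": 0, "ay": 0, "az": 0, "dx": 4, "dy": 0, "dz": 0, "hand": 1},
    {"ax": 0, "ay": 0, "az": 0, "dx": 5, "dy": 0, "dz": 0, "hand": 1},
    {"ax": 0, "ay": 0, "az": 0, "dx": 5.5, "dy": 0, "dz": 0, "hand": 1},
    {"ax": 0, "ay": 0, "az": 0, "dx": 5.5, "dy": 0, "dz": 0, "hand": 1},
    {"ax": 0, "ay": 0, "az": 0, "dx": 5.5, "dy": 0, "dz": 0, "hand": 1},
    {"ax": 0, "ay": 0, "az": 0, "dx": 5.5, "dy": 0, "dz": 0, "hand": 1},
  ],
)

```text
clock: 7.1
eef_pos: [471.8, -106.1, 60.4]
tool_rot: [3.138, 0.001, 1.432]
force: [1.4, -2.6, 6.3]
width: 23.2
gripper_force: 59.3
```

```bash
python3 - <<'E'
from h import *
d=grab('wrist','w4.png');e=grab('scene','s4.png')
cv2.imwrite('pics/c4.png',np.hstack([cv2.resize(d['pixels'][100:300,220:420,::-1],(400,400),interpolation=2),cv2.resize(e['pixels'][150:270,190:310,::-1],(400,400),interpolation=2)]))
for s,c in white(d,(310,120,420,280)): print(s,c.round(1))
s=read_state();p=s['eef_pos'];print('tcp',p@X,p@Y,s['force'])
E
```

```text
[  0   0  31  56 255] [317.  148.6]
[ 30   0  61   3 183] [370. 121.]
[ 0 68 18  2 36] [318.5 188.5]
[ 0 82 17  2 32] [317.5 202.5]
[ 23  99  55   3 165] [360. 220.]
[  0 109  15   2  24] [315.9 229.4]
[  0 120  47   9 334] [329.5 243.7]
[  2 134  11   2  22] [317.  254.5]
tcp 481.9323629735512 -40.015043135117345 [ 2.10026109 -1.37590752  7.32425984]
```

View pics/c4.png

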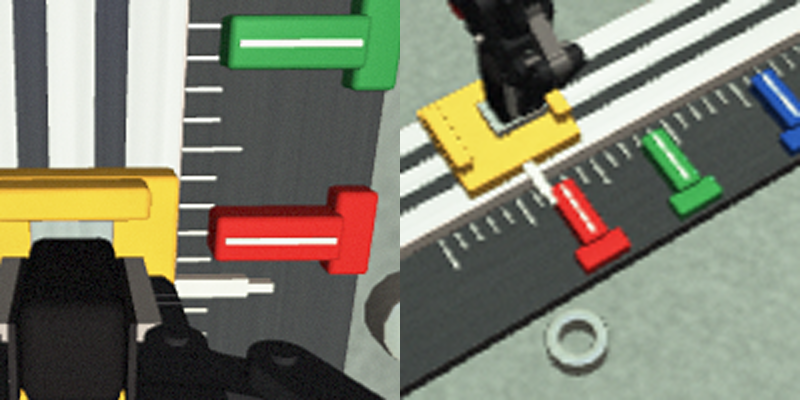

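The pointer tip is near (356,243.5) and the red line near (360,220), so the stop is following and still short.

```bash
python3 - <<'E'
from h import *
d=dict(np.load('pics/w4.png.npz'))
for n,uv,z in [('ptr',(355,243.5),35),('red',(360.5,220),26)]:
    p=ray(d,uv,z);print(n,p.round(1),p@X,p@Y)
e=dict(np.load('pics/s4.png.npz'))
for n,uv,z in [('ptr',(190+(553-400)*.3,150+198*.3),35),('red',(190+(582-400)*.3,150+210*.3),26)]:
    p=ray(e,uv,z);print(n,p.round(1),p@X,p@Y)
c=-d['R'].T@d['t'];print(c@X,c@Y,c)
E
```

```text
ptr [ 531.6 -127.2   35. ] 544.1076351863987 -52.59889159145961
red [ 538.7 -115.7   26. ] 549.4954722650349 -40.25508902475502
ptr [ 529.5 -124.7   35. ] 541.6016312697794 -50.465965281577375
red [ 541.8 -114.4   26. ] 552.4221714472972 -38.52247145508792
480.6672633014675 31.960650984197294 [480.48036817 -34.65713527 203.09273871]
```

Request:
send_rows(
  series=[
    {"ax": 0, "ay": 0, "az": 0, "dx": 0.4, "dy": 0, "dz": 0, "hand": 1},
    {"ax": 0, "ay": 0, "az": 0, "dx": 0.7, "dy": 0, "dz": 0, "hand": 1},
    {"ax": 0, "ay": 0, "az": 0, "dx": 0.9, "dy": 0, "dz": 0, "hand": 1},
    {"ax": 0, "ay": 0, "az": 0, "dx": 1.05, "dy": 0, "dz": 0, "hand": 1},
    {"ax": 0, "ay": 0, "az": 0, "dx": 1.05, "dy": 0, "dz": 0, "hand": 1},
    {"ax": 0, "ay": 0, "az": 0, "dx": 1.05, "dy": 0, "dz": 0, "hand": 1},
    {"ax": 0, "ay": 0, "az": 0, "dx": 1.05, "dy": 0, "dz": 0, "hand": 1},
  ],
)

```text
clock: 7.9
eef_pos: [473.0, -97.0, 60.4]
tool_rot: [3.138, 0.002, 1.431]
force: [2.5, -4.2, 7.0]
width: 23.3
gripper_force: 59.3
```

```bash
python3 - <<'E'
from h import *
d=grab('wrist','w5.png');e=grab('scene','s5.png')
cv2.imwrite('pics/c5.png',np.hstack([cv2.resize(d['pixels'][180:280,300:400,::-1],(500,500),interpolation=2),cv2.resize(e['pixels'][190:230,215:255,::-1],(300,500)[:1]+(300,),interpolation=2).repeat(1,0) if 0 else cv2.copyMakeBorder(cv2.resize(e['pixels'][190:230,220:260,::-1],(300,300),interpolation=2),0,200,0,0,0)]))
for s,c in white(d,(310,180,420,290)): print(s,c.round(1))
for u in(335,340,345,350,355): print(u,d['pixels'][225:255,u].min(1))
print(proj(d,ray(d,(360,240),26)), proj(d,[*ray(d,(355,241),26)[:2],35]))
s=read_state();p=s['eef_pos'];print('tcp',p@X,p@Y,s['force'])
E
```

```text
[ 0  7 30  2 57] [324.7 187.5]
[ 0 21 17  2 33] [318.2 201.5]
[ 22  52  54   3 157] [357.7 233. ]
[  0  60  47   9 333] [329.5 243.7]
[ 2 73 23  2 44] [323.  253.5]
335 [ 50  43  52  50  45  45  44 208 241 247 123  46  99  96 164 235 238 238
 236 238 238 238 247 155  80  72  73  73 106  93]
340 [ 51  50  49  52  52  41  39 241 244 247 122  46  92  97 165 237 239 238
 238 238 238 241 248 159  80  74  79  76  78  75]
345 [ 49  49  52  46  47  42  43 241 246 221  93  43  45  42  98 100 129 234
 240 239 248 134  68  75  74  77  78  78  77  77]
350 [ 50  51  49  42  49  39  38 239 246 216  98  37  41  55  97  99 134 236
 240 241 247 133  71  80  82  77  80  79  78  76]
355 [ 47  49  48  48  43  45  52 240 246 222 102  38  48  49  61  84 129 242
 246 245 252 139  74  79  76  76  75  75  77  76]
[360. 240.] [359.64644034 247.34029172]
tcp 481.8701669659959 -30.825089684741048 [ 1.55420727 -3.95824448  7.27298641]
```

View pics/c5.png

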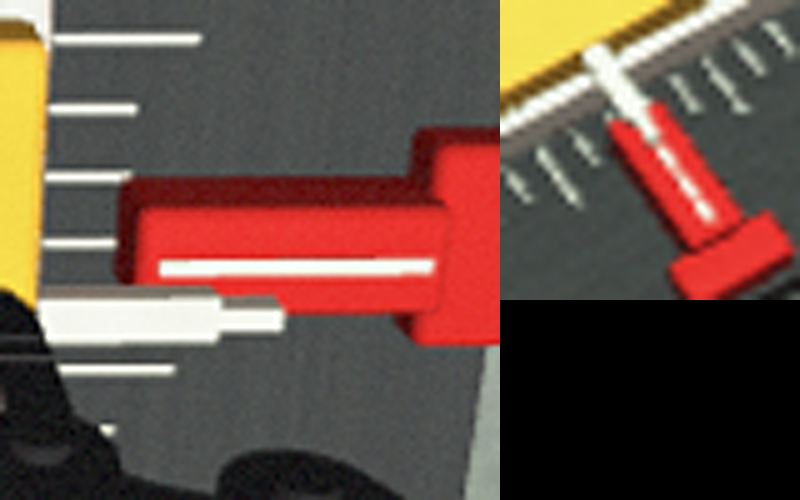

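```bash
python3 - <<'E'
from h import *
d=dict(np.load('pics/w5.png.npz'))
for z in(34,35,36):
    p=ray(d,(350,243.5),z);q=ray(d,(357.7,233),26);print(z,p@Y,q@Y,(q-p)@Y)
E
```

```text
34 -43.95963123197959 -40.3675235337804 3.592107698199187
35 -43.45462475769232 -40.3675235337804 3.0871012239119224
36 -42.949618283405094 -40.3675235337804 2.582094749624686
```

Request:
send_rows(
  series=[
    {"ax": 0, "ay": 0, "az": 0, "dx": 0.1, "dy": 0, "dz": 0, "hand": 1},
    {"ax": 0, "ay": 0, "az": 0, "dx": 0.2, "dy": 0, "dz": 0, "hand": 1},
    {"ax": 0, "ay": 0, "az": 0, "dx": 0.27, "dy": 0, "dz": 0, "hand": 1},
    {"ax": 0, "ay": 0, "az": 0, "dx": 0.27, "dy": 0, "dz": 0, "hand": 1},
    {"ax": 0, "ay": 0, "az": 0, "dx": 0.27, "dy": 0, "dz": 0, "hand": 1},
    {"ax": 0, "ay": 0, "az": 0, "dx": 0.27, "dy": 0, "dz": 0, "hand": 1},
  ],
)

```text
clock: 8.6
eef_pos: [473.3, -94.6, 60.4]
tool_rot: [3.138, 0.002, 1.43]
force: [2.5, -4.2, 6.1]
width: 23.0
gripper_force: 59.3
```

```bash
python3 - <<'E'
from h import *
d=grab('wrist','w6.png');e=grab('scene','s6.png')
cv2.imwrite('pics/c6.png',np.hstack([cv2.resize(d['pixels'][200:260,310:380,::-1],(460,394),interpolation=2),cv2.resize(e['pixels'][190:230,225:255,::-1],(300,394),interpolation=2)]))
for s,c in white(d,(310,180,420,290)): print(s,c.round(1))
for u in(345,350,353): print(u,d['pixels'][225:255,u].min(1))
s=read_state();p=s['eef_pos'];print('tcp',p@X,p@Y,s['force'])
E
```

```text
[ 0 10 29  2 58] [324.  190.5]
[ 0 24 17  2 34] [318.  204.5]
[ 0 51 12  2 23] [315.3 231.5]
[ 22  55  54   3 124] [363.3 236.1]
[  0  60  47   9 332] [329.5 243.7]
[ 3 76 21  2 41] [323.2 256.5]
345 [ 35  40  42  49  46  51  49  45  48  40 166 241 248 141  92  96 125 236
 240 241 249 131  67  71  73  75  79  76  75  75]
350 [ 42  42  47  48  48  48  52  46  43  35 165 240 247 143  96  98 126 239
 243 240 248 133  74  80  81  78  77  78  77  79]
353 [ 34  37  41  49  50  46  48  48  44  33 166 242 248 151  95 100 128 235
 242 240 247 135  72  81  74  81  77  79  84  84]
tcp 481.89969259573127 -28.35370818484984 [ 1.28954992 -5.52877199  6.43253415]
```

View pics/c6.png

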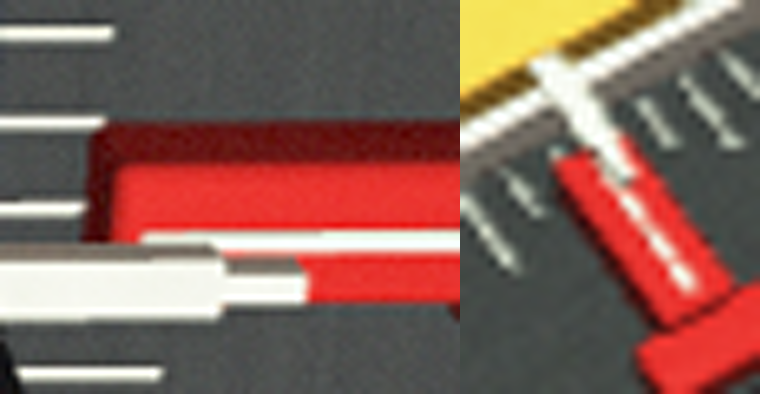

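The pointer overlaps the red flag's edge. In the wrist view its tip is at v≈243.6 and the line is at v≈236.2.

```bash
python3 - <<'E'
from h import *
d=dict(np.load('pics/w6.png.npz'))
for z in(34,35):
    p=ray(d,(350,243.6),z);q=ray(d,(357,236.2),26);print(z,p@Y,q@Y,(q-p)@Y)
e=dict(np.load('pics/s6.png.npz'))
for n,uv,z in [('tip',(625,172),35),('base',(555,75),35),('line a',(625,200),26),('line b',(690,285),26)]:
    p=ray(e,(225+(uv[0]-460)/10-.5,190+uv[1]/9.85-.5),z);print(n,p@X,p@Y)
E
```

```text
34 -41.589775607268685 -40.24237926302284 1.3473963442458363
35 -41.083973429129166 -40.24237926302284 0.8415941661063159
tip 542.2628411202944 -39.81034395526397
base 516.7599848580762 -39.83562601929308
line a 542.9251981865402 -40.63845318435222
line b 565.1188350366828 -40.00144966775374
```

Request:
send_rows(
  series=[
    {"ax": 0, "ay": 0, "az": 0, "dx": 0.03, "dy": 0, "dz": 0, "hand": 1},
    {"ax": 0, "ay": 0, "az": 0, "dx": 0.06, "dy": 0, "dz": 0, "hand": 1},
    {"ax": 0, "ay": 0, "az": 0, "dx": 0.06, "dy": 0, "dz": 0, "hand": 1},
    {"ax": 0, "ay": 0, "az": 0, "dx": 0.06, "dy": 0, "dz": 0, "hand": 1},
    {"ax": 0, "ay": 0, "az": 0, "dx": 0.06, "dy": 0, "dz": 0, "hand": 1},
  ],
)

```text
clock: 9.2
eef_pos: [473.4, -94.1, 60.4]
tool_rot: [3.138, 0.003, 1.43]
force: [2.5, -4.6, 7.2]
width: 23.2
gripper_force: 59.3
```

```bash
python3 - <<'E'
from h import *
d=grab('wrist','w7.png')
for s,c in white(d,(310,180,420,290)): print(s,c.round(1))
for u in(350,365): print(u,d['pixels'][225:255,u].min(1))
s=read_state();p=s['eef_pos'];print('tcp',p@X,p@Y,s['force'])
for v in(236.5,237,237.5,238): print(v,(ray(d,(365,v),26)-ray(d,(350,243.6),35))@Y)
E
```

```text
[ 0 11 29  2 58] [324.  191.5]
[ 0 25 17  2 32] [318.  205.5]
[ 0 38 15  2 29] [316.8 218.5]
[ 32  56  44   3 124] [363.2 236.9]
[  0  60  46   9 331] [329.4 243.7]
[ 3 77 21  1 21] [323. 257.]
350 [ 25  38  45  42  49  47  44  45  44  43  40 238 244 228 131  94 127 238
 241 240 249 120  68  76  80  80  78  77  77  80]
365 [ 28  37  47  47  46  47  44  48  40  45  48 238 247 220  95  38  42  46
  45  45  43  49  76  76  80  78  73  71  82  75]
tcp 481.8665150832921 -27.836855867388266 [ 1.39697795 -5.3102635   6.80681852]
236.5 0.6014013942417309
237 0.23810287968994093
237.5 -0.12558312581605324
238 -0.4896572425486702
```

Request:
send_rows(
  series=[
    {"ax": 0, "ay": 0, "az": 0, "dx": 0.06, "dy": 0, "dz": 0, "hand": 0.8},
    {"ax": 0, "ay": 0, "az": 0, "dx": 0, "dy": 0, "dz": 0, "hand": 0.5},
    {"ax": 0, "ay": 0, "az": 0, "dx": 0, "dy": 0, "dz": 0, "hand": 0.2},
    {"ax": 0, "ay": 0, "az": 0, "dx": 0, "dy": 0, "dz": 0, "hand": 0},
    {"ax": 0, "ay": 0, "az": 0, "dx": 0, "dy": 0, "dz": 0, "hand": 0},
    {"ax": 0, "ay": 0, "az": 0, "dx": 0, "dy": 0, "dz": 0, "hand": 0},
    {"ax": 0, "ay": 0, "az": 0, "dx": 0, "dy": 0, "dz": 0, "hand": 0},
    {"ax": 0, "ay": 0, "az": 0, "dx": 0, "dy": 0, "dz": 0, "hand": 0},
  ],
)

```text
clock: 10.05
eef_pos: [472.0, -91.4, 59.3]
tool_rot: [-3.142, -0.0, 1.432]
force: [-0.1, -0.1, 0.1]
width: 85.3
gripper_force: 0.0
```

Request:
send_rows(
  series=[
    {"ax": 0, "ay": 0, "az": 0, "dx": 0, "dy": 0, "dz": -2, "hand": 0},
    {"ax": 0, "ay": 0, "az": 0, "dx": 0, "dy": 0, "dz": -5, "hand": 0},
    {"ax": 0, "ay": 0, "az": 0, "dx": 0, "dy": 0, "dz": -8, "hand": 0},
    {"ax": 0, "ay": 0, "az": 0, "dx": -3, "dy": 0, "dz": -10, "hand": 0},
    {"ax": 0, "ay": 0, "az": 0, "dx": -5, "dy": 0, "dz": -10, "hand": 0},
    {"ax": 0, "ay": 0, "az": 0, "dx": -5, "dy": 0, "dz": -10, "hand": 0},
    {"ax": 0, "ay": 0, "az": 0, "dx": -5, "dy": 0, "dz": -10, "hand": 0},
    {"ax": 0, "ay": 0, "az": 0, "dx": -5, "dy": 0, "dz": -10, "hand": 0},
  ],
)

```text
clock: 10.85
eef_pos: [465.0, -139.8, 159.0]
tool_rot: [-3.141, -0.001, 1.433]
force: [0.2, 0.0, -0.0]
width: 85.7
gripper_force: 0.0
```

```bash
python3 - <<'E'
from h import *
d=grab('wrist','w8.png');e=grab('scene','s8.png')
P=482*X-40*Y; c=proj(d,[*(P+40*X)[:2],35]).astype(int);print(c)
x0=max(0,c[0]-75);y0=max(0,c[1]-60)
cv2.imwrite('pics/c8.png',np.hstack([cv2.resize(d['pixels'][y0:y0+100,x0:x0+125,::-1],(500,400),interpolation=2),cv2.resize(e['pixels'][190:230,225:255,::-1],(300,400),interpolation=2)]));print(x0,y0)
print(read_state()['clock'],read_state()['eef_pos'])
E
```

```text
[303 148]
228 88
10.95 [ 465.09285784 -139.73314482  158.98357393]
```

View pics/c8.png

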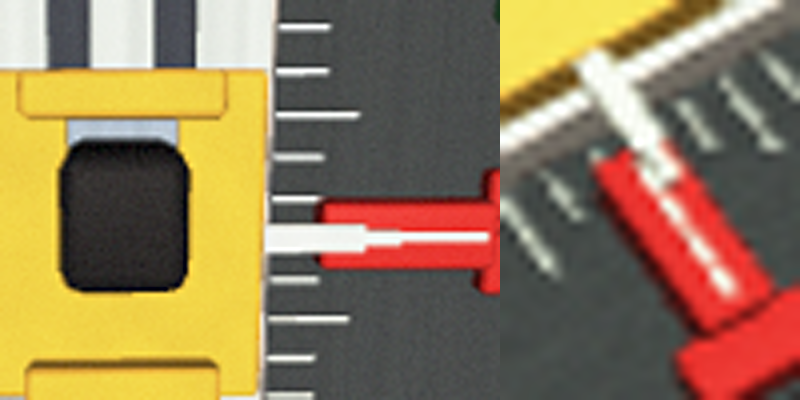

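The wrist view shows the pointer in line with the red line near row 148. The grip top spans rows 123-160 at columns 243-275. Now I'll check which side its slack is on.

```bash
python3 - <<'E'
from h import *
d=dict(np.load('pics/w8.png.npz'));L=lambda x,y,z:proj(d,x*X+y*Y+[0,0,z]).round(1)
for dy in(10,5,0): print(dy,[L(481,-40.2+dy+k,z) for k,z in((13,95),(-13,95),(13,51))])
p=ray(d,(228+384/4,88+239/4),35);q=ray(d,(228+450/4,88+237.5/4),26);print('ptr',p@Y,'red',q@Y)
for n,v in(('far top edge',123),('near top edge',160.5)): print(n,ray(d,(259,v),95)@Y)
for h in(35,45,50,55,60): print('upper cheek',h,[round(ray(d,(259,88+v/4),h)@Y,1) for v in(70,118)],'lower',[round(ray(d,(259,88+v/4),h)@Y,1) for v in(361,398)])
c=-d['R'].T@d['t'];print(c@X,c@Y,c[2])
E
```

```text
10 [array([258.8, 127.3]), array([258.7, 164.2]), array([258.3, 123.5])]
5 [array([258.8, 134.6]), array([258.6, 171. ]), array([258.3, 129.5])]
0 [array([258.7, 141.8]), array([258.6, 177.7]), array([258.3, 135.5])]
ptr -39.74132275978886 red -40.63555810295874
far top edge -14.31118353375781
near top edge -40.517912571854204
upper cheek 35 [np.float64(-2.8), np.float64(-13.0)] lower [np.float64(-68.4), np.float64(-77.5)]
upper cheek 45 [np.float64(-2.7), np.float64(-12.6)] lower [np.float64(-65.9), np.float64(-74.6)]
upper cheek 50 [np.float64(-2.7), np.float64(-12.4)] lower [np.float64(-64.7), np.float64(-73.2)]
upper cheek 55 [np.float64(-2.7), np.float64(-12.2)] lower [np.float64(-63.5), np.float64(-71.8)]
upper cheek 60 [np.float64(-2.7), np.float64(-12.0)] lower [np.float64(-62.2), np.float64(-70.4)]
479.15442854989834 -2.525416958413744 301.8087236668928
```

```bash
python3 -c "
from h import *
print(finish_job())"
```

```text
the job is handed in; nothing more can be done
None
```

The job is handed in at about 11 s: I drew the stop back to about 48 mm short of the red flag, then brought it up until the pointer was within about 1 mm of the white line. The slack is taken up away from the orange end, and the gripper is open and clear.

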